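# Slide the vial carousel around the rack into the reader dock

### The arm

A 6-joint arm with a two-finger parallel gripper is mounted at the origin on the work surface. World frame = base frame: x ahead of the robot, y to its left, z up, the work surface at z = 0. Lengths are in m, angles in rad, forces in N, time in s.
With the tool pointing down it reaches from about 0.35 to 0.875 m from the base axis. Payload 4.2 kg.
Tool frame: the origin (TCP) lies between the finger pads; the fingertips stand 17 mm ahead of it and the grasp point (between the pads) lies 2 mm behind it; z points along the fingers, y is the direction in which the jaws open and shut (so a half turn about z gives the same grasp; the last joint's range is limited). The gripper opens to 85 mm and grips with 20 to 120 N. Pads are 22 mm wide; open, the fingers measure 114 mm over their backs; the gripper's body (76 mm by 85 mm) begins 54 mm behind the grasp point. The pads swing forward as they close: fully open they stand 13 mm farther back than shut.
Start: joints at [-1.021, 0.385, 0.008, 0, -1.194, -0.259], TCP at [0.179, -0.599, 0.248] pointing down, gripper open.
Joint ranges: [-3.14, 3.14], [-1.21, 2.06], [-1.07, 1.41], [-3.16, 2.05], [-2.99, -0.16], [-3.1, 3.1]. Speed limits (rad/s): [2.79, 2.79, 3.14, 3.14, 3.14, 3.14].

### API

Orientations are given as a rotation vector (axis times angle).
In Python, from workcell import manip, vision gives the robot as it stands.
- The arm moves only by the shell command python3 -m jog 'ROWS'. ROWS is text: rows parted by semicolons, each of 7 numbers parted by spaces: the shift along the tool's x, y, z in mm, then the turn, a rotation vector about the tool's x, y, z in degrees, then the closure, from 0 (fully open) to 1 (shut). In form: x y z ax ay az claw; .... A call has 1 to 10 rows; each row is the pose to reach, as a shift and turn from the pose measured when the call began, along the tool's axes at that moment; what a row does not reach only later rows make up. A row lasts 1/10 s, in which the tool goes at most 50 mm and 8.59 degrees, less where a joint would pass 70% of its speed; a pose out of reach is approached as far as the arm can. A call with a gripper value outside its range is refused whole. The fingers move at their own pace and stop on an object; the grip force is fixed at half the most. Time passes only in rows, so rows that repeat a pose let the fingers close. It gives the time, the measured TCP pose, the force and the opening at its end, in the units of the state.
- manip.get_state(): the state, without advancing time (a new reading comes with each control period).
- vision.snapshot(name): name is "scene" or "top" or "wrist"; returns a dict with "image" (400x640x3 uint8, red, green, blue), "z_map" (400x640 float32, m along the optical axis (not along the pixel's ray), 0 where there is no reading), "intrinsics" (3x3 intrinsics, pixels), "R" (3x3) and "t" (3): a world point X has camera coordinates R X + t. Camera axes: x right, y down, z forward; pixel columns grow to the right and rows downward; lengths in m; the calibration is good to about 2 mm. A picture is of the moment at which its call begins.
- manip.close_job(): hands the job in, once; it reports no verdict.
The state is a dict: "time_s": time; "joint_positions": joint angles; "dq": joint speeds; "tau": joint torques, N m; "tcp_pos": TCP position; "ee_rot": TCP orientation; "ft_force": force on the tool from outside, world axes, zero at the start; "moment": the same for the moment, N m; "finger_gap": finger opening in m.
Only numpy, scipy, OpenCV 4.12 (cv2) and the standard library are available. Lean on these libraries where they do the work, as an engineer would, in place of code of your own. Each camera call takes 0.05 s, during which the arm holds its last target.

### The job

Slide the round vial carousel along the bench, around whatever stands in its way, into the reader's dock between the two cheeks, and on until it rests lightly pressed against the orange sprung stop plate; then leave it there. Never lift or tip it, let neither it nor the robot touch the vial rack, the tip box or the sample tray, and leave the other things on the bench alone. The plate is delicate: feel for it and stop as soon as it gives, pressing with 2 to 5 N more than the sliding takes (over 9 N would spoil the plate or the cheeks).

Things in the scene. Friction and masses are not known exactly. Their poses are not given: they have to be found in the camera images.
- carousel_mid (a point): Centre of the loose round vial carousel, 19 mm above the bench; z up, yaw does not matter. Aluminium drum with blue band, 96 mm across (too wide to grip), smooth side wall 4 to 34 mm above the bench; eight vials with white caps stand in its top up to 51 mm. 0.3 to 0.5 kg, slides with 1 to 6 N. Two fingertips spread 40 mm and held low push it steadily, like a fork.
- dock: Fixed dock of a white reader. Origin: on the bench, middle of the mouth; x points into the dock, away from the robot. Two grey cheeks 40 mm high, 12 mm thick, 104 mm apart inside, from x = 0 to 135 mm; before them blue flares widen the mouth to about 143 mm at x = -30 mm. Its floor is the bench, no step. Reader's housing from x = 185 mm, 200 mm wide, 150 mm high.
- gauge: Fixed dark block in the dock, 50 mm high; origin on the bench under its front face, 135 mm past the mouth, axes as the dock's. An arm on it holds the orange stop plate (64 mm wide, 7 to 37 mm high), whose face is 40 to 75 mm before the block: set anew each time, not measured; the arm does not slip. The plate gives 1 mm per 3 N from first touch, hard stop at 7 mm.
- rack: Fixed green vial rack, an obstacle, 120 (x) by 70 (y) mm and 56 mm high with its vials. Origin: centre of its underside. Of the three obstacles one stands between the carousel and the dock (y about 60 mm), the others far left and right; which is which changes.
- tipbox: Fixed grey pipette tip box with orange top, an obstacle, 120 (x) by 70 (y) mm and 55 mm high. Origin: centre of its underside.
- tray: Fixed steel sample tray with small pots, an obstacle, 120 (x) by 70 (y) mm and 37 mm high with its pots. Origin: centre of its underside.
- jar: Small loose amber jar with black lid, 42 mm in diameter, 50 mm high, beyond the carousel's start. Bystander. Origin: centre of its underside.
- calculator: Loose black calculator, 150 by 78 by 16 mm, lying at the right. Bystander. Origin: centre of its underside.
- beaker: Loose glass beaker, 72 mm in diameter, 95 mm high, at the left. Bystander. Origin: centre of its underside.
- washbottle: Loose white wash bottle, 68 mm in diameter, 190 mm high, at the right. Bystander. Origin: centre of its underside.
- reagent: Loose amber reagent bottle with blue cap, 60 mm in diameter, 130 mm high, beyond the middle obstacle. Bystander. Origin: centre of its underside.

How it is judged:
On the way, in this order (a step that is already met when the one before it is completed fails the run):
1. the carousel has been slid around the obstacle and stands between the cheeks in the dock's mouth (x of carousel_mid in the frame of dock above -0.03 m and y of carousel_mid in the frame of dock between -0.02 and 0.02 m), for 0.1 s.
2. the carousel presses on the sprung stop plate (contact force between carousel and gauge above 0.3 N), for 0.2 s.
At the end, for the whole second after the job is handed in: The carousel stands still and upright on the bench between the dock's cheeks (its centre at least 10 mm past the mouth and within 8 mm of the dock's middle line), still pressing on the sprung stop plate with at least 0.3 N after the robot has let go (contact force between carousel and gauge above 0.3 N and x of carousel_mid in the frame of dock above 0.01 m and y of carousel_mid in the frame of dock between -0.008 and 0.008 m and angle between carousel_mid's own z axis and vertical below 0.05 rad and height (world z) of carousel_mid below 0.023 m and linear speed of carousel below 0.01 m/s); the robot touches nothing.
It fails at once if the stop plate or gauge is pressed with more than 9 N (contact force between anything else and gauge above 9 N).
It fails at once if the dock's cheeks are pressed with more than 9 N (contact force between anything else and dock above 9 N).
It fails at once if the vial rack, the tip box or the sample tray is touched (contact force between anything else and rack above 0.5 N or contact force between anything else and tipbox above 0.5 N or contact force between anything else and tray above 0.5 N).
It fails at once if the carousel is lifted or tipped (height (world z) of carousel_mid above 0.027 m or angle between carousel_mid's own z axis and vertical above 0.15 rad).
It fails at once if a bystander is moved by more than 15 mm (distance of any of jar, calculator, beaker, washbottle, reagent from where it was at the start of the episode above 0.015 m).
It also fails if it takes over 67 s, if anything falls off the work surface, if the arm or the gripper's body presses on something with over 40 N, if the wrist force passes 120 N, or if a joint passes its speed limit or range.

## Working session

There is one attempt and no reset: what is moved stays moved. The work goes in short steps, Python scripts to look and compute and a shell command to move; the robot and the scene stay as the last step left them, time stands still between calls to the robot, and variables do not carry over. Pictures are saved under pics/ and viewed, and the job is handed in when it is done.

```bash
mkdir -p pics; ls; python3 - <<'E'
from workcell import manip, vision
import cv2,numpy as np
s=manip.get_state(); print({k:np.round(v,3) for k,v in s.items()})
for n in("scene","top"):
    d=vision.snapshot(n); cv2.imwrite(f"pics/{n}0.png",d["image"][:,:,::-1]); np.savez(f"{n}0.npz",**d)
    print(n,np.round(d["intrinsics"],1),np.round(d["R"],3),np.round(d["t"],3))
E
```

```text
pics
{'time_s': np.float64(0.0), 'joint_positions': array([-1.021e+00,  3.860e-01,  7.000e-03, -1.000e-03, -1.194e+00,
       -2.590e-01]), 'dq': array([ 0.001,  0.001,  0.001, -0.   , -0.   , -0.001]), 'tau': array([-1.0000e-03, -3.9229e+01,  1.8840e+01,  4.1860e+00, -5.0000e-03,
       -0.0000e+00]), 'tcp_pos': array([ 0.179, -0.598,  0.247]), 'ee_rot': array([ 4.550e-01, -3.108e+00, -3.000e-03]), 'ft_force': array([ 0.417, -0.399,  0.183]), 'moment': array([-0.004,  0.036, -0.036]), 'finger_gap': np.float64(0.085)}
scene [[415.5   0.  317.2]
 [  0.  415.5 200.2]
 [  0.    0.    1. ]] [[ 0.64   0.768  0.005]
 [ 0.644 -0.533 -0.548]
 [-0.418  0.355 -0.836]] [-0.374 -0.341  1.607]
top [[489.1   0.  317.4]
 [  0.  489.1 201.2]
 [  0.    0.    1. ]] [[-0.026 -1.    -0.   ]
 [-0.993  0.025 -0.118]
 [ 0.118 -0.003 -0.993]] [-0.007  0.601  1.48 ]
```

View pics/top0.png

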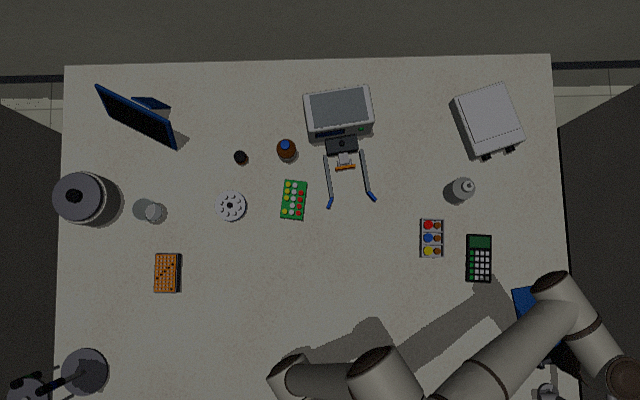

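View pics/scene0.png

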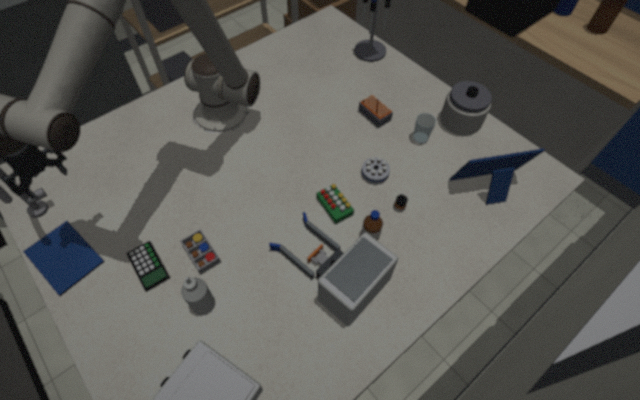

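```bash
cat > h.py <<'E'
import numpy as np,cv2
def ray(d,u,v,z):
    K,R,t=d["intrinsics"],d["R"],d["t"]
    r=R.T@np.linalg.solve(K,[u,v,1.]); c=-R.T@t
    return c+r*(z-c[2])/r[2]
def proj(d,X):
    p=d["intrinsics"]@(d["R"]@np.array(X)+d["t"]); return p[:2]/p[2]
E
python3 - <<'E'
from h import *
d=dict(np.load("top0.npz"))
im=d["image"][75:225,200:400,::-1]
b=cv2.resize(im,None,fx=4,fy=4,interpolation=cv2.INTER_CUBIC); b=cv2.convertScaleAbs(b,alpha=1.4)
cv2.imwrite("pics/topcrop.png",b)
for n,u,v,z in [("car",231,206,.034),("flL",329,207,.04),("flR",375,200,.04),("rack",293,200,.05),("reag",286,146,.13),("jar",240,156,.05),("tray",431,238,.03),("tip",167,272,.055),("beak",152,211,.09),("wash",463,187,.19)]: print(n,np.round(ray(d,u,v,z),3))
E
```

```text
car [0.592 0.246 0.034]
flL [ 0.581 -0.057  0.04 ]
flR [ 0.599 -0.2    0.04 ]
rack [0.604 0.053 0.05 ]
reag [0.755 0.066 0.13 ]
jar [0.746 0.214 0.05 ]
tray [ 0.478 -0.369  0.03 ]
tip [0.395 0.435 0.055]
beak [0.577 0.471 0.09 ]
wash [ 0.611 -0.429  0.19 ]
```

View pics/topcrop.png

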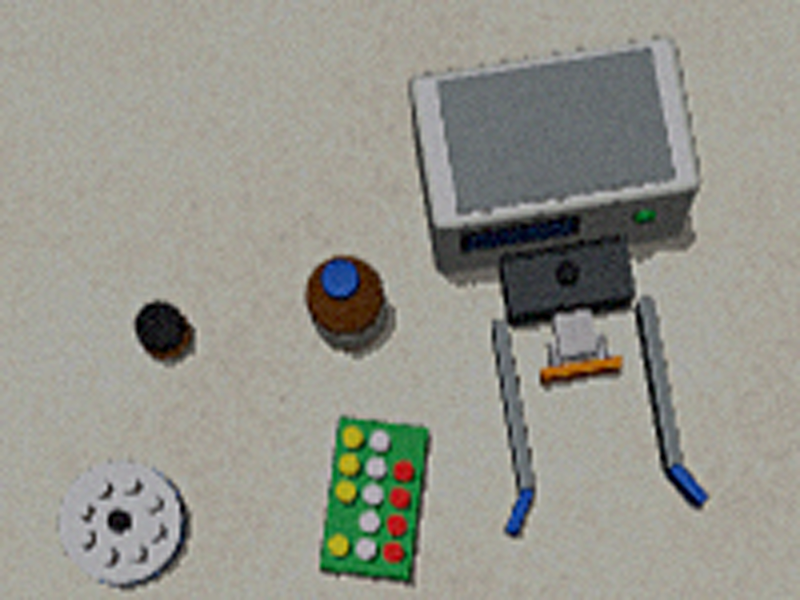

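```bash
python3 - <<'E'
from h import *
d=dict(np.load("top0.npz"))
f=lambda u,v,z: ray(d,200+(u-1.5)/4,75+(v-1.5)/4,z)
P={n:f(*a) for n,a in dict(Lb=(498,322,.04),Lf=(527,490,.04),Rb=(645,300,.04),Rf=(673,466,.04),flL=(512,533,.04),flR=(703,503,.04),oL=(545,373,.037),oR=(620,362,.037),r1=(342,416,.04),r2=(428,428,.04),r3=(410,580,.04),r4=(322,570,.04),car=(120,520,.051)).items()}
for k,v in P.items(): print(k,np.round(v*1000,1))
ax=(P["Lb"]-P["Lf"])[:2]; bx=(P["Rb"]-P["Rf"])[:2]
print(np.degrees([np.arctan2(ax[1],ax[0]),np.arctan2(bx[1],bx[0])]),np.linalg.norm(ax),np.linalg.norm(bx))
c=(P["Lf"]-P["Rf"])[:2]; print("w",np.linalg.norm(c),np.degrees(np.arctan2(-c[0],c[1])), "mid",(P["Lf"]+P["Rf"])/2)
# masks
im=d["image"]; hsv=cv2.cvtColor(im,cv2.COLOR_RGB2HSV)
def m(lo,hi,box,z,n):
    k=cv2.inRange(hsv,lo,hi); q=np.zeros_like(k); x0,x1,y0,y1=box; q[y0:y1,x0:x1]=k[y0:y1,x0:x1]
    c=max(cv2.findContours(q,0,1)[0],key=cv2.contourArea); r=cv2.minAreaRect(c)
    print(n,[np.round(ray(d,*p,z)[:2]*1000,1).tolist() for p in cv2.boxPoints(r)],np.round(ray(d,*r[0],z)*1000,1),cv2.contourArea(c))
m((5,150,90),(20,255,255),(330,360,155,175),.037,"orange")
m((50,100,40),(85,255,255),(275,315,175,225),.04,"green")
m((100,120,40),(130,255,255),(360,385,185,205),.04,"fR")
m((100,120,40),(130,255,255),(320,340,185,215),.04,"fL")
# carousel top: bright circle
g=cv2.GaussianBlur(cv2.cvtColor(im,7),(3,3),0)
q=g[185:225,212:252]; print(hsv[206,225:250].tolist())
E
```

```text
Lb [744.1 -46.8  40. ]
Lf [611.3 -65.6  40. ]
Rb [ 758.6 -162.2   40. ]
Rf [ 627.1 -179.1   40. ]
flL [578.2 -53.1  40. ]
flR [ 597.7 -201.2   40. ]
oL [703.3 -82.4  37. ]
oR [ 710.5 -141.2   37. ]
r1 [672.9  76.3  40. ]
r2 [661.7   9.8  40. ]
r3 [543.9  26.3  40. ]
r4 [553.3  93.8  40. ]
car [594.7 247.   51. ]
[8.06488622 7.34184029] 0.13409997025620002 0.1326049411746583
w 0.11462200938695166 7.937624790030181 mid [ 0.6191983  -0.12237745  0.04      ]
orange [[707.4, -79.6], [714.5, -139.3], [707.4, -140.1], [700.3, -80.4]] [ 707.4 -109.8   37. ] 24.0
green [[554.8, 95.9], [672.3, 78.7], [661.4, 10.0], [544.1, 27.9]] [607.9  53.1  40. ] 795.0
fR [[622.9, -174.7], [629.0, -181.1], [603.4, -204.9], [597.4, -198.5]] [ 613.2 -189.8   40. ] 24.0
fL [[582.1, -48.6], [613.9, -62.3], [610.3, -70.7], [578.4, -57.0]] [596.1 -59.7  40. ] 23.0
[[120, 8, 127], [110, 6, 129], [135, 18, 29], [126, 67, 19], [45, 93, 11], [84, 213, 6], [150, 204, 5], [83, 30, 34], [128, 8, 135], [105, 8, 122], [105, 4, 121], [105, 8, 121], [114, 10, 123], [130, 12, 126], [110, 6, 123], [168, 18, 69], [90, 9, 115], [120, 4, 128], [150, 6, 123], [150, 2, 124], [101, 131, 37], [115, 48, 32], [21, 23, 76], [23, 25, 131], [13, 25, 122]]
```

```bash
cat >> h.py <<'E'
from scipy.spatial.transform import Rotation as Ro
def to(x,y,z,phi):
    "tool-frame shift mm & turn deg to world TCP x,y,z, tool z down, tool y at angle phi deg"
    from workcell import manip
    s=manip.get_state(); R0=Ro.from_rotvec(s["ee_rot"]).as_matrix()
    p=np.radians(phi); ty=np.array([np.cos(p),np.sin(p),0]); tz=np.array([0,0,-1.]); R1=np.stack([np.cross(ty,tz),ty,tz],1)
    print("shift",np.round(1e3*R0.T@(np.array([x,y,z])-s["tcp_pos"]),1),"turn",np.round(np.degrees(Ro.from_matrix(R0.T@R1).as_rotvec()),2))
def st():
    from workcell import manip
    s=manip.get_state(); R0=Ro.from_rotvec(s["ee_rot"]).as_matrix()
    print("t",round(s["time_s"],2),"tcp",np.round(s["tcp_pos"]*1e3,1),"phi",np.round(np.degrees(np.arctan2(R0[1,1],R0[0,1])),2),"tilt",np.round(R0[:2,2],4),"F",np.round(s["ft_force"],2),"gap",s["finger_gap"])
E
python3 -c "
from h import *
st(); to(.655,.315,.2,137.9)"
```

```text
t 0.1 tcp [ 179.1 -598.3  247.3] phi 106.65 tilt [-0.0006  0.0019] F [ 0.26  0.83 -0.74] gap 0.08530704518103352
shift [-717.7  738.5   48.7] turn [ 1.100e-01  3.000e-02 -3.125e+01]
```

```bash
python3 -m jog '-718 738 0 0 0 -31.2 0.53; -718 738 0 0 0 -31.2 0.53; -718 738 0 0 0 -31.2 0.53; -718 738 0 0 0 -31.2 0.53; -718 738 0 0 0 -31.2 0.53; -718 738 0 0 0 -31.2 0.53; -718 738 0 0 0 -31.2 0.53; -718 738 0 0 0 -31.2 0.53; -718 738 0 0 0 -31.2 0.53; -718 738 0 0 0 -31.2 0.53'; python3 -c "
from h import *
st(); to(.655,.315,.2,137.9)"
```

```text
time_s: 1.1
tcp_pos: [0.4106, -0.1534, 0.2485]
ee_rot: [-1.274, 2.871, 0.003]
ft_force: [0.6, -0.5, -1.0]
finger_gap: 0.0402
t 1.1 tcp [ 410.6 -153.4  248.5] phi 137.86 tilt [-0.0005  0.0019] F [ 0.61 -0.51 -0.98] gap 0.04019521095181795
shift [-511.2  133.    49.3] turn [ 0.09  0.06 -0.04]
```

```bash
python3 -m jog '-511 133 49 0 0 0 0.53; -511 133 49 0 0 0 0.53; -511 133 49 0 0 0 0.53; -511 133 49 0 0 0 0.53; -511 133 49 0 0 0 0.53; -511 133 49 0 0 0 0.53; -511 133 49 0 0 0 0.53; -511 133 49 0 0 0 0.53; -511 133 49 0 0 0 0.53; -511 133 49 0 0 0 0.53'; python3 - <<'E'
from h import *
from workcell import vision
st(); to(.655,.315,.2,137.9)
for n in("wrist","top"):
    d=vision.snapshot(n); cv2.imwrite(f"pics/{n}1.png",cv2.convertScaleAbs(d["image"][:,:,::-1],alpha=1.4)); np.savez(f"{n}1.npz",**d)
E
```

```text
time_s: 2.1
tcp_pos: [0.6404, 0.2882, 0.2024]
ee_rot: [1.274, -2.871, -0.003]
ft_force: [1.3, 0.1, 0.5]
finger_gap: 0.0405
t 2.1 tcp [640.4 288.2 202.4] phi 137.87 tilt [-0.0015  0.0014] F [1.29 0.12 0.54] gap 0.04052227764726639
shift [-29.6   7.2   2.4] turn [ 0.12  0.   -0.03]
```

View pics/wrist1.png

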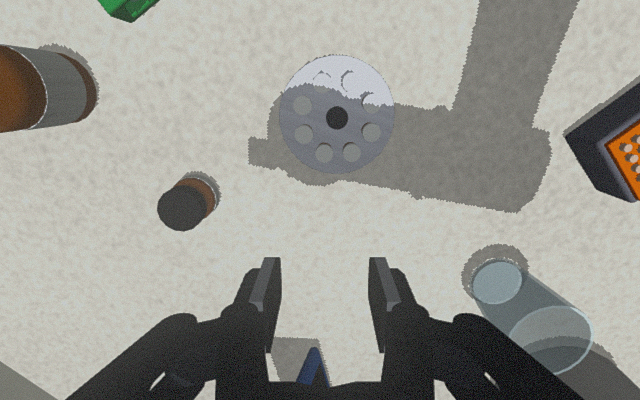

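View pics/top1.png

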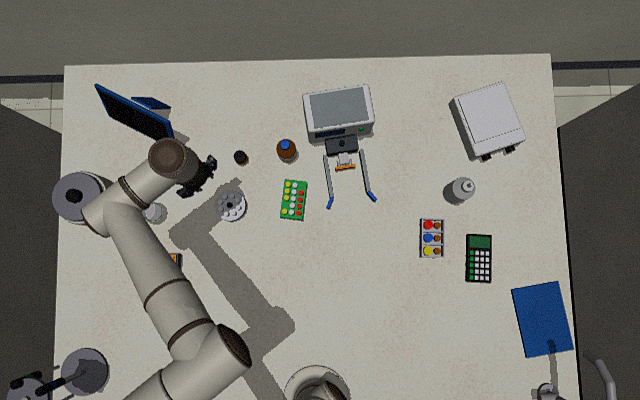

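```bash
python3 - <<'E'
from h import *
d=dict(np.load("wrist1.npz"))
for z in (.034,.04):print(ray(d,336.5,114,z),ray(d,279,114,z),ray(d,395,114,z))
print(d["z_map"][114,336],d["z_map"][114,310], d["z_map"][250,300])
# z of top points
K=d["intrinsics"]
for u,v in((336,118),(318,118),(302,104),(350,130)):
    z=d["z_map"][v,u]; X=d["R"].T@(z*np.linalg.solve(K,[u,v,1])-d["t"]); print(u,v,X)
st(); to(.655,.315,.025,137.9)
E
```

```text
[0.59198466 0.2499507  0.034     ] [0.62712785 0.21817273 0.034     ] [0.55619458 0.28231362 0.034     ]
[0.59187009 0.24949255 0.04      ] [0.62629667 0.21836258 0.04      ] [0.55680982 0.28119555 0.04      ]
0.28042942 0.28432244 0.36155522
336 118 [0.5942438  0.25154599 0.04038334]
318 118 [0.60542155 0.24206139 0.03462857]
302 104 [0.60627109 0.2252605  0.0529184 ]
350 130 [0.59221066 0.26725448 0.03399802]
t 2.2 tcp [641.  291.3 198.9] phi 138.08 tilt [-0.0034  0.0005] F [-0.37 -0.75 -0.37] gap 0.040612819711684386
shift [-27.4   4.9 173.8] turn [ 0.16 -0.11  0.18]
```

```bash
python3 -c "
from h import *
to(.651,.319,.026,139.6)"
```

```text
shift [-27.7  10.6 172.8] turn [ 0.16 -0.11 -1.52]
```

```bash
python3 -m jog '-28 11 20 0 0 -1.5 0.53; -28 11 60 0 0 -1.5 0.53; -28 11 100 0 0 -1.5 0.53; -28 11 130 0 0 -1.5 0.53; -28 11 150 0 0 -1.5 0.53; -28 11 165 0 0 -1.5 0.53; -28 11 172 0 0 -1.5 0.53; -28 11 172 0 0 -1.5 0.53'; python3 -c "
from h import *
st();to(.5925+.648*60,.25+.762*60,.026,139.6);to(.465+.648*54.6,.1+.762*54.6,.026,139.6)"
```

```text
time_s: 3.0
tcp_pos: [0.6506, 0.3191, 0.0261]
ee_rot: [1.315, -2.848, -0.002]
ft_force: [-0.4, -0.8, 1.3]
finger_gap: 0.0401
t 3.0 tcp [650.6 319.1  26.1] phi 139.57 tilt [-0.0045 -0.0004] F [-0.39 -0.83  1.25] gap 0.040142444959299
shift [-5.99258e+04  5.59000e+01 -1.96800e+02] turn [ 0.18 -0.19 -0.03]
shift [-5.43275e+04  5.06000e+01 -1.78400e+02] turn [ 0.18 -0.19 -0.03]
```

```bash
python3 -m jog '10 0 0 0 0 0 0.53; 20 0 0 0 0 0 0.53; 27 0 0 0 0 0 0.53; 31 0 0 0 0 0 0.53; 35 0 0 0 0 0 0.53; 40 0 0 0 0 0 0.53; 46 0 0 0 0 0 0.53; 53 0 0 0 0 0 0.53; 60 0 0 0 0 0 0.53; 67 0 0 0 0 0 0.53'; python3 - <<'E'
from h import *
from workcell import vision
st(); to(.465+.648*.0546,.1+.762*.0546,.026,139.6)
d=vision.snapshot("wrist"); cv2.imwrite(f"pics/w2.png",cv2.convertScaleAbs(d["image"][:,:,::-1],alpha=1.4))
E
```

```text
time_s: 4.0
tcp_pos: [0.6074, 0.2682, 0.0269]
ee_rot: [1.317, -2.85, -0.003]
ft_force: [2.1, 2.1, 2.0]
finger_gap: 0.0402
t 4.0 tcp [607.4 268.2  26.9] phi 139.59 tilt [-0.0028  0.0006] F [2.08 2.08 2.04] gap 0.04022962711416487
shift [165.8  -0.6   1.1] turn [ 0.14 -0.08 -0.01]
```

View pics/w2.png

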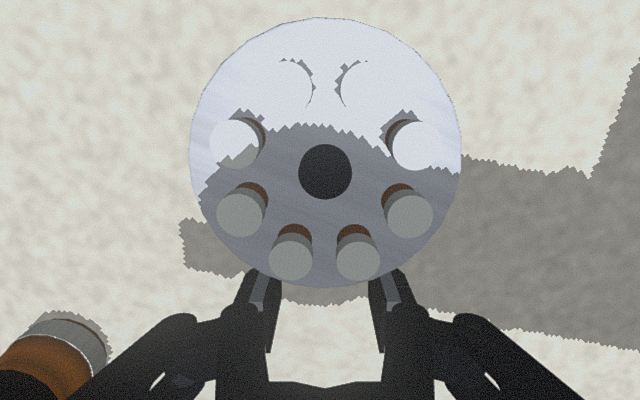

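```bash
python3 -m jog '8 0 0 0 0 0 0.53; 17 0 0 0 0 0 0.53; 27 0 0 0 0 0 0.53; 37 0 0 0 0 0 0.53; 47 0 0 0 0 0 0.53; 57 0 0 0 0 0 0.53; 67 0 0 0 0 0 0.53; 76 0 0.5 0 0 0 0.53; 84 0 1 0 0 0 0.53; 92 0 1 0 0 0 0.53'; python3 -m jog '8 0 0 0 0 0 0.53; 17 0 0 0 0 0 0.53; 26 0 0 0 0 0 0.53; 35 0 0 0 0 0 0.53; 44 0 0 0 0 0 0.53; 53 0 0 0 0 0 0.53; 60 0 0 0 0 0 0.53; 66 0 0 0 0 0 0.53; 70 0 0 0 0 0 0.53'; python3 - <<'E'
from h import *
from workcell import vision
st(); to(.465+.648*.0546,.1+.762*.0546,.026,139.6)
for n in("wrist","top"):
    d=vision.snapshot(n); cv2.imwrite(f"pics/{n}3.png",cv2.convertScaleAbs(d["image"][:,:,::-1],alpha=1.4)); np.savez(f"{n}3.npz",**d)
E
```

```text
time_s: 5.05
tcp_pos: [0.5465, 0.1968, 0.0264]
ee_rot: [1.315, -2.849, -0.002]
ft_force: [1.7, 1.9, 1.2]
finger_gap: 0.0402
time_s: 5.95
tcp_pos: [0.5005, 0.143, 0.0265]
ee_rot: [1.314, -2.848, -0.002]
ft_force: [1.7, 2.2, 0.0]
finger_gap: 0.0401
t 5.95 tcp [500.5 143.   26.5] phi 139.55 tilt [-0.0048 -0.0005] F [1.66 2.18 0.04] gap 0.04008766017285304
shift [ 1.1 -0.8  0.5] turn [ 0.19 -0.2  -0.05]
```

View pics/wrist3.png

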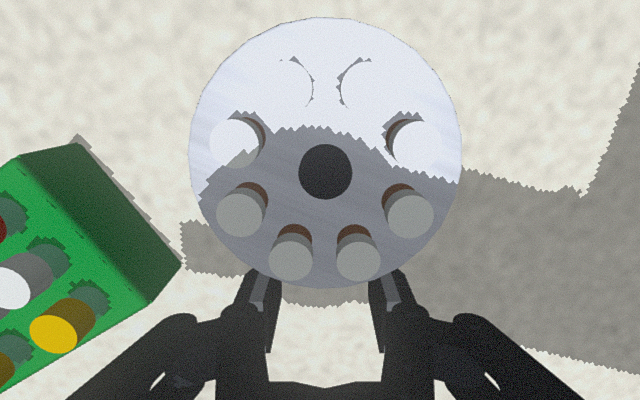

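View pics/top3.png

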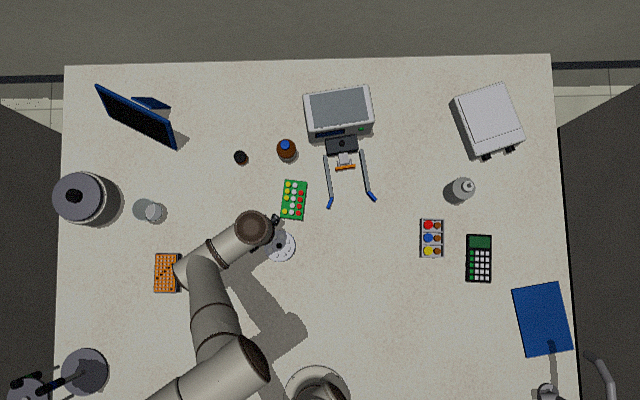

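```bash
python3 - <<'E'
from h import *
d=dict(np.load("wrist3.npz"))
c=ray(d,325,172,.0404); print(c)
d2=dict(np.load("top3.npz")); print(ray(d2,284,246,.04))
# rack corners in wrist: top corner bottom ones
print("rack base corner",ray(d,182,262,.0), ray(d,75,138,0), ray(d,150,303,.04))
from workcell import manip
s=manip.get_state(); R0=Ro.from_rotvec(s["ee_rot"]).as_matrix(); print("drum in tool",1e3*R0.T@(c-s["tcp_pos"]))
for phi in (160,180):
    p=np.radians(phi); dirn=np.array([-np.sin(p),np.cos(p)])
    dirn=np.array([np.sin(p)*-1,np.cos(p)]); print(dirn)
    q=c[:2]-.067*dirn; print(q); to(*q,.026,phi)
E
```

```text
[0.46504872 0.10116989 0.0404    ]
[0.46450639 0.0834558  0.04      ]
rack base corner [0.5535115  0.09728979 0.        ] [0.54390349 0.02626582 0.        ] [0.54806874 0.09684547 0.04      ]
drum in tool [ 54.24966667  -0.2385732  -13.81942665]
[-0.34202014 -0.93969262]
[0.48796407 0.1641293 ]
shift [-8.6 23.1  0.3] turn [  0.27  -0.26 -20.47]
[-1.2246468e-16 -1.0000000e+00]
[0.46504872 0.16816989]
shift [ 3.2 43.2  0.5] turn [  0.32  -0.22 -40.47]
```

```bash
python3 -m jog '-6 0 0 0 0 0 0.53; -13 0 0 0 0 0 0.53; -12 9 0 0 0 -8 0.53; -10 18 0 0 0 -16 0.53; -7 27 0 0 0 -24 0.53; -3 35 0 0 0 -32 0.53; 3 43 0 0.3 -0.2 -40 0.53; 3 43 0 0.3 -0.2 -40.5 0.53; 3 43 0 0.3 -0.2 -40.5 0.53'; python3 - <<'E'
from h import *
from workcell import vision
st(); to(.465,.1554,.026,180);to(.466,-.142+.0542,.026,180)
d=vision.snapshot("wrist"); cv2.imwrite(f"pics/w4.png",cv2.convertScaleAbs(d["image"][:,:,::-1],alpha=1.4))
E
```

```text
time_s: 6.95
tcp_pos: [0.4657, 0.1686, 0.0264]
ee_rot: [2.22, -2.223, -0.0]
ft_force: [0.3, -0.0, 0.0]
finger_gap: 0.0402
t 6.95 tcp [465.7 168.6  26.4] phi 179.92 tilt [-0.0005 -0.0003] F [ 0.28 -0.02  0.05] gap 0.040192381682028655
shift [13.2  0.7  0.4] turn [ 0.03 -0.02 -0.08]
shift [256.4  -0.6   0.5] turn [ 0.03 -0.02 -0.08]
```

View pics/w4.png

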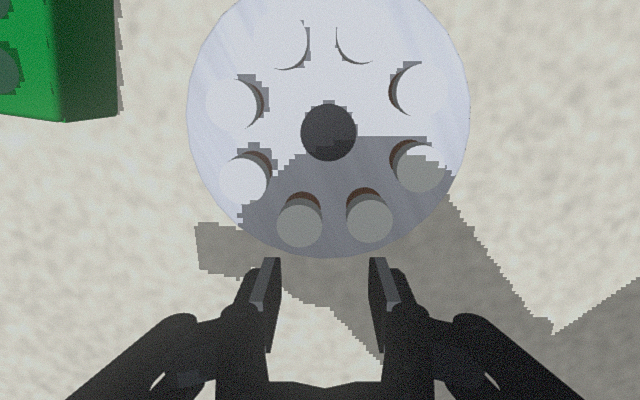

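```bash
python3 -m jog '6 0 0 0 0 0 0.53; 10 0 0 0 0 0 0.53; 14 0 0 0 0 0 0.53; 20 0 0 0 0 0 0.53; 28 0 0 0 0 0 0.53; 38 0 0 0 0 0 0.53; 48 0 0 0 0 0 0.53; 58 0 0 0 0 0 0.53; 68 0 0 0 0 0 0.53; 78 0 0 0 0 0 0.53'; python3 -m jog '9 0 0 0 0 0 0.53; 19 0 0 0 0 0 0.53; 29 0 0 0 0 0 0.53; 39 0 0 0 0 0 0.53; 49 0 0 0 0 0 0.53; 59 0 0 0 0 0 0.53; 69 0 0 0 0 0 0.53; 79 0 0 0 0 0 0.53; 88 0 0 0 0 0 0.53; 97 0 0 0 0 0 0.53'; python3 - <<'E'
from h import *
from workcell import vision
st(); to(.466,-.142+.0542,.026,180)
d=vision.snapshot("wrist"); cv2.imwrite(f"pics/w5.png",cv2.convertScaleAbs(d["image"][:,:,::-1],alpha=1.4))
E
```

```text
time_s: 8.0
tcp_pos: [0.4659, 0.0897, 0.0265]
ee_rot: [2.22, -2.223, -0.0]
ft_force: [1.2, 1.5, -0.4]
finger_gap: 0.0404
time_s: 9.0
tcp_pos: [0.4656, -0.0081, 0.0265]
ee_rot: [2.219, -2.223, -0.0]
ft_force: [0.3, 2.8, 1.1]
finger_gap: 0.0399
t 9.0 tcp [465.6  -8.1  26.5] phi 179.9 tilt [-0.0002 -0.    ] F [0.33 2.77 1.06] gap 0.03988293387329101
shift [79.7 -0.5  0.5] turn [ 0.01 -0.   -0.1 ]
```

View pics/w5.png

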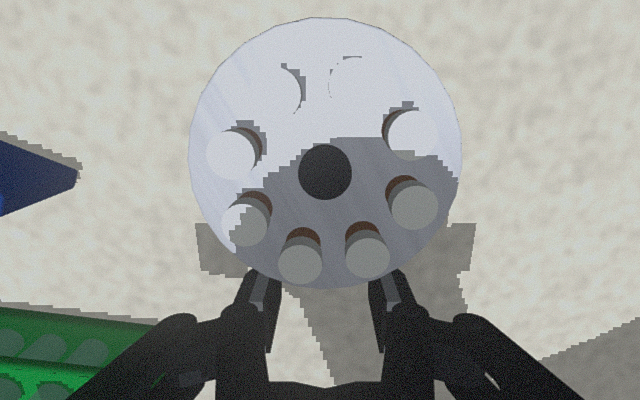

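```bash
python3 -m jog '8 0 0 0 0 0 0.53; 17 0 0 0 0 0 0.53; 27 0 0 0 0 0 0.53; 37 0 0 0 0 0 0.53; 47 0 0 0 0 0 0.53; 57 0 0 0 0 0 0.53; 66 0 0 0 0 0 0.53; 73 0 0 0 0 0 0.53; 77 0 0 0 0 0 0.53; 80 0 0 0 0 0 0.53'; python3 - <<'E'
from h import *
from workcell import vision
st(); to(.466,-.142+.0542,.026,180)
d=vision.snapshot("wrist"); cv2.imwrite(f"pics/w6.png",cv2.convertScaleAbs(d["image"][:,:,::-1],alpha=1.4)); np.savez("w6.npz",**d)
E
```

```text
time_s: 10.05
tcp_pos: [0.4648, -0.0894, 0.0264]
ee_rot: [2.217, -2.224, -0.001]
ft_force: [-0.2, 1.2, 0.2]
finger_gap: 0.0403
t 10.05 tcp [464.8 -89.4  26.4] phi 179.82 tilt [-0.0015 -0.0005] F [-0.17  1.17  0.19] gap 0.04025499031565486
shift [-1.7 -1.2  0.4] turn [ 0.08 -0.03 -0.18]
```

View pics/w6.png

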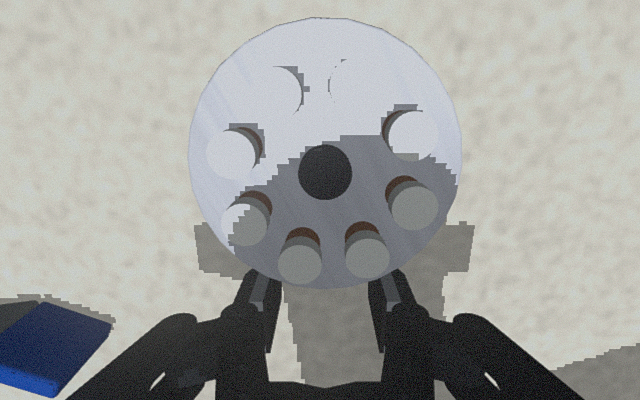

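```bash
python3 -c "
from h import *
to(.385,-.154,.2,97.8)"; python3 -m jog '-7 0 0 0 0 0 0.53; -14 0 0 0 0 0 0.53; -16 0 -40 0 0 0 0.53; -16 0 -85 0 0 0 0.53; -16 0 -130 0 0 0 0.53; -16 0 -172 0 0 0 0.53'; python3 -c "
from h import *
st(); to(.385,-.154,.2,97.8)"
```

```text
shift [  64.7   79.8 -173.4] turn [ 6.000e-02 -1.000e-01  8.201e+01]
time_s: 10.7
tcp_pos: [0.4647, -0.0728, 0.2004]
ee_rot: [2.218, -2.223, -0.001]
ft_force: [1.4, 0.0, -1.0]
finger_gap: 0.0402
t 10.7 tcp [464.7 -72.8 200.4] phi 179.89 tilt [-0.0012 -0.0008] F [ 1.37  0.01 -1.  ] gap 0.040247724216678445
shift [81.3 79.6  0.6] turn [ 3.000e-02 -9.000e-02  8.209e+01]
```

```bash
python3 -m jog '8 8 0 0 0 8.2 0.53; 16 16 0 0 0 16.4 0.53; 24 24 0 0 0 24.6 0.53; 32 32 0 0 0 32.8 0.53; 40 40 0 0 0 41 0.53; 49 48 0 0 0 49.2 0.53; 57 56 0 0 0 57.4 0.53; 65 64 0 0 0 65.6 0.53; 73 72 0 0 0 73.8 0.53; 81 80 0 0 0 82.1 0.53'; python3 -m jog '0 0 0 0 0 0 0.53'; python3 - <<'E'
from h import *
from workcell import vision
st(); to(.385,-.154,.2,97.8)
for n in("wrist","top"):
    d=vision.snapshot(n); cv2.imwrite(f"pics/{n}7.png",cv2.convertScaleAbs(d["image"][:,:,::-1],alpha=1.4)); np.savez(f"{n}7.npz",**d)
E
```

```text
time_s: 11.7
tcp_pos: [0.384, -0.1533, 0.2005]
ee_rot: [0.206, -3.133, 0.001]
ft_force: [0.5, 0.3, -0.1]
finger_gap: 0.04
time_s: 11.8
tcp_pos: [0.383, -0.1532, 0.2003]
ee_rot: [0.205, -3.132, 0.001]
ft_force: [-0.8, 0.2, -0.1]
finger_gap: 0.0403
t 11.8 tcp [ 383.  -153.2  200.3] phi 97.48 tilt [-0.0024 -0.0006] F [-0.78  0.25 -0.12] gap 0.04031711048692001
shift [-1.8 -1.1  0.3] turn [-0.01 -0.14 -0.32]
```

View pics/wrist7.png

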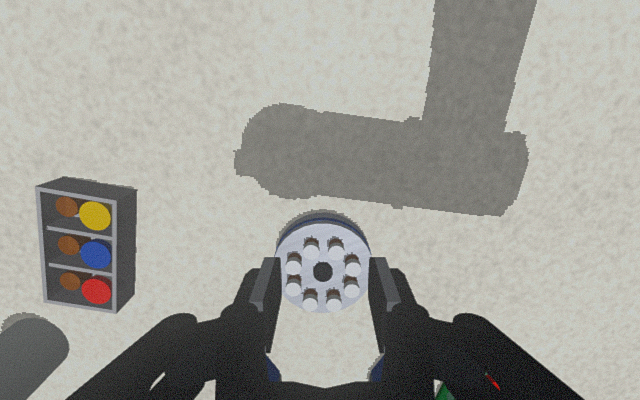

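View pics/top7.png

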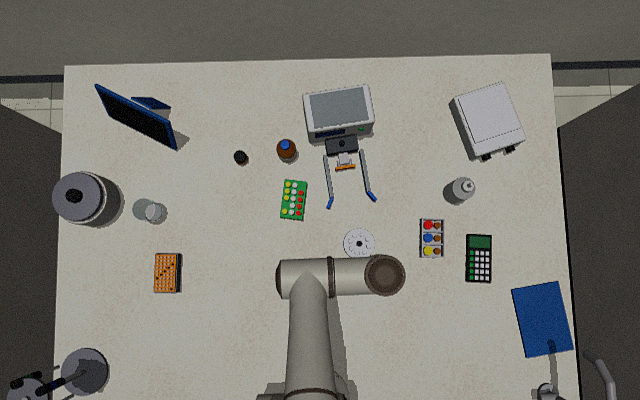

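```bash
python3 - <<'E'
from h import *
from workcell import manip
d=dict(np.load("wrist7.npz")); c=-d["R"].T@d["t"]; s=manip.get_state()
R0=Ro.from_rotvec(s["ee_rot"]).as_matrix(); print("cam in tool",R0.T@(c-s["tcp_pos"]),"axis",R0.T@d["R"][2]); print(s["joint_positions"])
print("drum",ray(d,323,272,.0404)); d2=dict(np.load("top7.npz")); print(ray(d2,360,244,.04))
E
```

```text
cam in tool [ 8.20286594e-02 -5.42701518e-05 -1.25773726e-01] axis [-3.15353369e-01 -1.88149314e-04  9.48974298e-01]
[ 1.86401976e-02  6.53332332e-02 -5.49283452e-01  9.17483273e-04
 -9.57755093e-01 -1.45565395e+00]
drum [ 0.46329102 -0.14389805  0.0404    ]
[ 0.46465554 -0.14891731  0.04      ]
```

```bash
python3 -m jog '0 0 0 0 0 -8.5 0.53; 0 0 0 0 0 -17 0.53; 0 0 0 0 0 -25.5 0.53; 0 0 0 0 0 -34 0.53; 0 0 0 0 0 -42.5 0.53; 0 0 0 0 0 -51 0.53; 0 0 0 0 0 -59.5 0.53; 0 0 0 0 0 -68 0.53; 0 0 0 0 0 -76.5 0.53; 0 0 0 0 0 -85 0.53';  python3 -m jog '0 0 0 0 0 -8.5 0.53; 0 0 0 0 0 -17 0.53; 0 0 0 0 0 -25.5 0.53; 0 0 0 0 0 -34 0.53; 0 0 0 0 0 -42.5 0.53; 0 0 0 0 0 -51 0.53; 0 0 0 0 0 -59.5 0.53; 0 0 0 0 0 -68 0.53; 0 0 0 0 0 -76.5 0.53; 0 0 0 0 0 -85 0.53'; python3 -c "
from h import *
st(); to(.383,-.154,.2,277.8)"
```

```text
time_s: 12.9
tcp_pos: [0.3846, -0.1523, 0.2004]
ee_rot: [2.282, -2.156, -0.001]
ft_force: [-0.6, 0.3, 0.9]
finger_gap: 0.0399
time_s: 13.9
tcp_pos: [0.3851, -0.1517, 0.2004]
ee_rot: [3.141, -0.033, -0.002]
ft_force: [0.8, -0.5, 0.4]
finger_gap: 0.0401
t 13.9 tcp [ 385.1 -151.7  200.4] phi -91.2 tilt [-0.0015 -0.0009] F [ 0.77 -0.47  0.36] gap 0.040096858761015965
shift [-2.1  2.3  0.4] turn [ 0.05  0.09 -9.  ]
```

```bash
python3 -m jog '0 0 0 0 0 -5 0.53; -2 2 0 0 0 -9 0.53; -2 2 0 0 0 -9 0.53; -2 2 0 0 0 -9 0.53'; python3 - <<'E'
from h import *
from workcell import vision
st()
for n in("wrist",):
    d=vision.snapshot(n); cv2.imwrite(f"pics/{n}8.png",cv2.convertScaleAbs(d["image"][:,:,::-1],alpha=1.3)); np.savez(f"{n}8.npz",**d)
E
```

```text
time_s: 14.3
tcp_pos: [0.3834, -0.1533, 0.2004]
ee_rot: [3.133, 0.214, -0.002]
ft_force: [-0.7, 0.9, -0.1]
finger_gap: 0.04
t 14.3 tcp [ 383.4 -153.3  200.4] phi -82.18 tilt [-0.0014 -0.0009] F [-0.71  0.88 -0.14] gap 0.040036338815839984
```

View pics/wrist8.png

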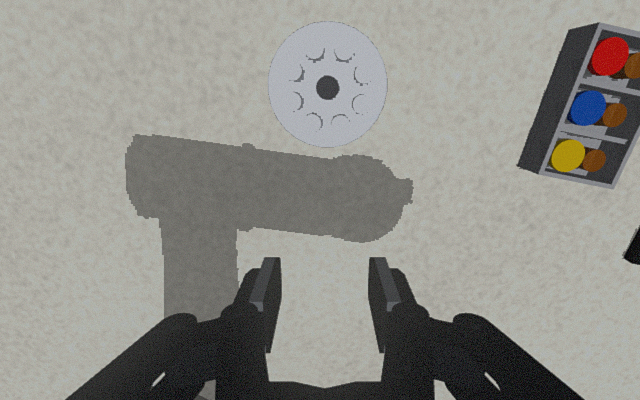

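```bash
python3 -m jog '50 0 0 0 0 0 0.53; 100 0 0 0 0 0 0.53; 150 0 0 0 0 0 0.53; 200 0 0 0 0 0 0.53; 240 0 0 0 0 0 0.53; 240 0 0 0 0 0 0.53; 240 0 0 0 0 0 0.53'; python3 - <<'E'
from h import *
from workcell import vision
st()
for n in("wrist",):
    d=vision.snapshot(n); cv2.imwrite(f"pics/{n}9.png",cv2.convertScaleAbs(d["image"][:,:,::-1],alpha=1.3)); np.savez(f"{n}9.npz",**d)
d=dict(np.load("wrist8.npz")); print(ray(d,327,88,.0404))
E
```

```text
time_s: 15.05
tcp_pos: [0.6213, -0.1203, 0.1986]
ee_rot: [3.134, 0.214, -0.006]
ft_force: [-0.1, -0.4, -0.5]
finger_gap: 0.04
t 15.05 tcp [ 621.3 -120.3  198.6] phi -82.17 tilt [-0.0038 -0.0008] F [-0.11 -0.43 -0.52] gap 0.039999615705497815
[ 0.46420409 -0.14433839  0.0404    ]
```

View pics/wrist9.png

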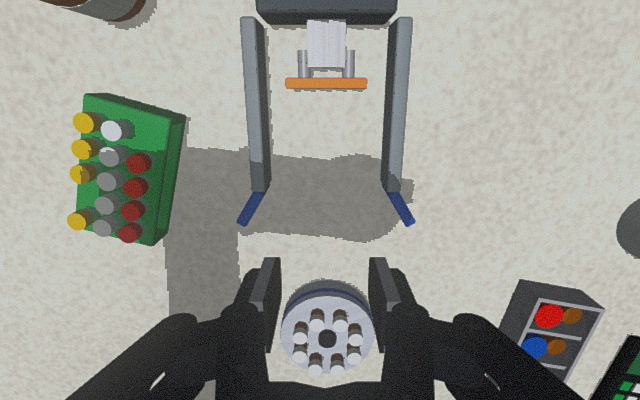

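```bash
python3 - <<'E'
from h import *
d=dict(np.load("wrist9.npz"))
im=cv2.convertScaleAbs(d["image"][0:240,225:430,::-1],alpha=1.5)
cv2.imwrite("pics/w9z.png",cv2.resize(im,None,fx=2.5,fy=2.5,interpolation=cv2.INTER_CUBIC))
# cheek top points from depth: height 40mm
K,R,t=d["intrinsics"],d["R"],d["t"]
v,u=np.mgrid[0:400,0:640]; Z=d["z_map"]
P=(np.stack([u,v,np.ones_like(u)],-1)@np.linalg.inv(K).T)*Z[...,None]
X=(P-t)@R
m=(abs(X[...,2]-.04)<.003)&(Z>0)&(v<250)&(u>230)&(u<425)
for nm,mm in(("L",m&(u<275)&(v>30)&(v<185)),("R",m&(u>375)&(v>30)&(v<185))):
    p=X[mm]; line=cv2.fitLine(p[:,:2].astype(np.float32),cv2.DIST_HUBER,0,.001,.001).ravel()
    print(nm,mm.sum(),p.mean(0),np.degrees(np.arctan(line[1]/line[0])),np.ptp(p[:,0]))
hsv=cv2.cvtColor(d["image"],cv2.COLOR_RGB2HSV)
o=(cv2.inRange(hsv,(5,150,90),(20,255,255))>0)&(v<110)&(v>60)
p=X[o]; print("plate",p[:,0].min(),p.mean(0),p[:,2].min(),p[:,2].max(), np.c_[p[:,1].min(),p[:,1].max()])
E
```

```text
L 2352 [ 0.67919334 -0.05542651  0.04009377] 7.7792163 0.1186277948752037
R 2355 [ 0.69479167 -0.16940387  0.03998735] 7.767662 0.11833579797567662
plate 0.698000447800494 [ 0.70556216 -0.10982413  0.03865403] 0.03532547660399352 0.32413021376391893 [[-0.14109961 -0.07864601]]
```

View pics/w9z.png

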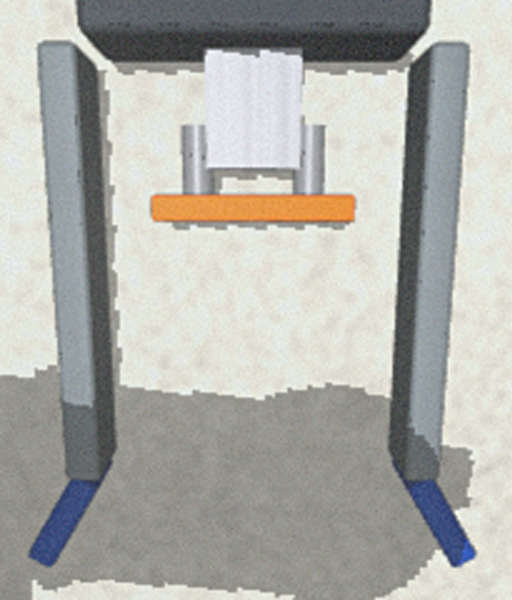

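```bash
python3 - <<'E'
from h import *
d=dict(np.load("wrist9.npz"))
a=np.radians(7.77); ex=np.array([np.cos(a),np.sin(a)]); ey=np.array([-ex[1],ex[0]])
m=(ray(d,225+67/2.5,480/2.5,.04)+ray(d,225+437/2.5,481/2.5,.04))/2; print("mouth mid",m)
O=np.array([.687,-.1124]); O=O+ex*((m[:2]-O)@ex); print("dock O",O)
for n,u,v in(("pl",225+152/2.5,221/2.5),("pr",225+355/2.5,221/2.5)):
    p=ray(d,u,v,.037)[:2]; print(n,p,(p-O)@ex,(p-O)@ey)
dr=np.array([.4642,-.1441]); print("drum",(dr-O)@ex,(dr-O)@ey)
s=O+ex*(((dr-O)@ex)-.085); print("start tcp",s+ey*((dr-O)@ey)*0.5)
to(*s,.2,277.77)
E
```

```text
mouth mid [ 0.61769575 -0.12204234  0.04      ]
dock O [ 0.61767086 -0.12185993]
pl [ 0.69695093 -0.0792578 ] 0.08431185415318052 0.031492575551254724
pr [ 0.70566687 -0.14252069] 0.08439482824931659 -0.03236785034802917
drum -0.155068595853546 -0.001287107927566102
start tcp [ 0.3798934  -0.15495408]
shift [-2.431e+02  8.000e-01  1.000e-01] turn [0.02 0.19 0.05]
```

```bash
python3 -m jog '-50 0 0 0 0 0 0.53; -100 0 0 0 0 0 0.53; -150 0 0 0 0 0 0.53; -200 0 0 0 0 0 0.53; -243 1 0 0 0.2 0 0.53; -243 1 0 0 0.2 0 0.53; -243 1 0 0 0.2 0 0.53';python3 - <<'E'
from h import *
st();to(.380,-.1549,.026,277.77)
E
```

```text
time_s: 15.8
tcp_pos: [0.3785, -0.1549, 0.2011]
ee_rot: [3.134, 0.213, 0.005]
ft_force: [1.2, -0.1, 0.4]
finger_gap: 0.0399
t 15.8 tcp [ 378.5 -154.9  201.1] phi -82.23 tilt [ 0.003  -0.0006] F [ 1.25 -0.08  0.41] gap 0.03989431426590687
shift [  1.    0.  175.1] turn [ 0.06 -0.17  0.  ]
```

```bash
python3 -m jog '0 0 40 0 0 0 0.53; 0 0 80 0 0 0 0.53; 0 0 115 0 0 0 0.53; 1 0 140 0 -0.2 0 0.53; 1 0 158 0 -0.2 0 0.53; 1 0 168 0 -0.2 0 0.53; 1 0 175 0 -0.2 0 0.53; 1 0 175 0 -0.2 0 0.53; 1 0 175 0 -0.2 0 0.53';python3 - <<'E'
from h import *
st()
a=np.radians(7.77); ex=np.array([np.cos(a),np.sin(a)]);O=np.array([.61767,-.12186])
to(*(O+ex*-.0178),.026,277.77)
E
```

```text
time_s: 16.7
tcp_pos: [0.3807, -0.1548, 0.0264]
ee_rot: [3.133, 0.213, 0.001]
ft_force: [-0.7, -0.8, -0.1]
finger_gap: 0.0401
t 16.7 tcp [ 380.7 -154.8   26.4] phi -82.2 tilt [ 0.0005 -0.0012] F [-0.67 -0.79 -0.15] gap 0.040131640400326817
shift [221.4  -0.5   0.5] turn [ 0.07 -0.02  0.03]
```

```bash
python3 -m jog '10 0 0 0 0 0 0.53; 20 0 0 0 0 0 0.53; 26 0 0 0 0 0 0.53; 30 0 0 0 0 0 0.53; 34 0 0 0 0 0 0.53; 40 0 0 0 0 0 0.53; 48 0 0 0 0 0 0.53; 56 0 0 0 0 0 0.53; 64 0 0 0 0 0 0.53; 72 0 0 0 0 0 0.53'; python3 - <<'E'
from h import *
from workcell import vision
st()
a=np.radians(7.77); ex=np.array([np.cos(a),np.sin(a)]);O=np.array([.61767,-.12186])
to(*(O+ex*-.0178),.026,277.77)
for n in("wrist",):
    d=vision.snapshot(n); cv2.imwrite(f"pics/{n}10.png",cv2.convertScaleAbs(d["image"][:,:,::-1],alpha=1.3)); np.savez(f"{n}10.npz",**d)
E
```

```text
time_s: 17.7
tcp_pos: [0.4532, -0.1449, 0.0263]
ee_rot: [3.133, 0.214, 0.002]
ft_force: [-1.6, -2.0, -0.2]
finger_gap: 0.0402
t 17.7 tcp [ 453.2 -144.9   26.3] phi -82.19 tilt [ 0.0012 -0.0011] F [-1.62 -2.03 -0.15] gap 0.040171229592153496
shift [148.2  -0.5   0.5] turn [ 0.07 -0.06  0.04]
```

View pics/wrist10.png

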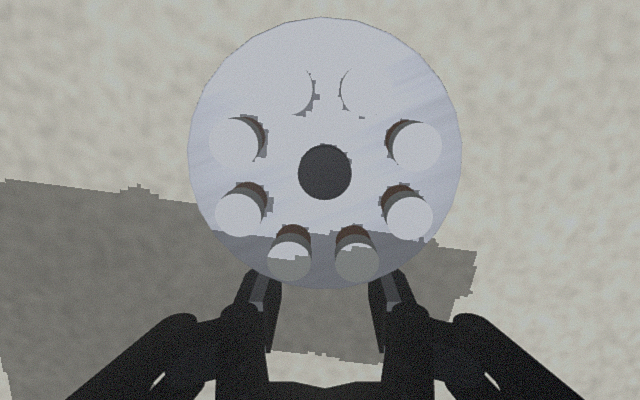

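Seated and centred. Push on 90 mm (drum to x ≈ -22).

```bash
python3 -m jog '7 0 0 0 0 0 0.53; 16 0 0 0 0 0 0.53; 26 0 0 0 0 0 0.53; 36 0 0 0 0 0 0.53; 46 0 0 0 0 0 0.53; 56 0 0 0 0 0 0.53; 65 0 0 0 0 0 0.53; 74 0 0 0 0 0 0.53; 83 0 0 0 0 0 0.53; 90 0 0 0 0 0 0.53'; python3 - <<'E'
from h import *
from workcell import vision
st()
a=np.radians(7.77); ex=np.array([np.cos(a),np.sin(a)]);O=np.array([.61767,-.12186])
to(*(O+ex*-.0178),.026,277.77)
for n in("wrist",):
    d=vision.snapshot(n); cv2.imwrite(f"pics/{n}11.png",cv2.convertScaleAbs(d["image"][:,:,::-1],alpha=1.3)); np.savez(f"{n}11.npz",**d)
E
```

```text
time_s: 18.75
tcp_pos: [0.5455, -0.1323, 0.0269]
ee_rot: [3.132, 0.216, 0.007]
ft_force: [-1.7, -0.3, -1.3]
finger_gap: 0.04
t 18.75 tcp [ 545.5 -132.3   26.9] phi -82.13 tilt [ 0.0046 -0.0015] F [-1.73 -0.34 -1.26] gap 0.040033723160818394
shift [55.2 -0.5  1.2] turn [ 0.12 -0.25  0.1 ]
```

View pics/wrist11.png

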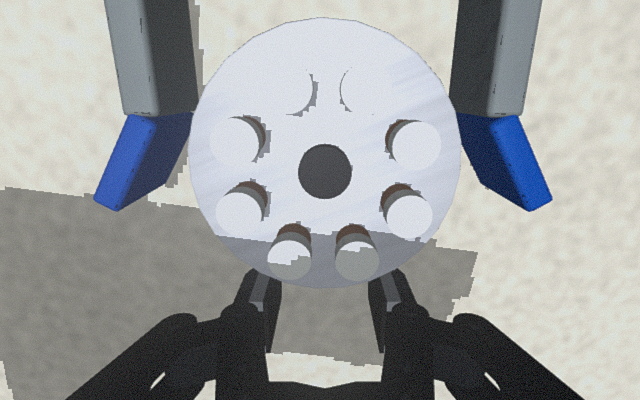

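```bash
python3 -m jog '5 0 0 0 0 0 0.53; 11 0 0 0 0 0 0.53; 17 0 0 0 -0.1 0 0.53; 23 0 0 0 -0.2 0 0.53; 29 0 0.5 0 -0.2 0 0.53; 34 0 0.5 0 -0.2 0 0.53; 38 0 0.5 0 -0.2 0 0.53; 41 0 0.5 0 -0.2 0 0.53; 43 0 0.5 0 -0.2 0 0.53'; cat >> h.py <<'E'
a=np.radians(7.77); ex=np.array([np.cos(a),np.sin(a)]);O=np.array([.61767,-.12186])
def dk():
    from workcell import manip
    s=manip.get_state(); p=s["tcp_pos"][:2]-O; ey=np.array([-ex[1],ex[0]]); f=s["ft_force"][:2]
    print("t %.2f x %.2f y %.2f  Fx %.2f Fy %.2f Fz %.2f"%(s["time_s"],1e3*p@ex,1e3*p@ey,f@ex,f@ey,s["ft_force"][2]))
E
python3 -c "
from h import *
dk()"
```

```text
time_s: 19.7
tcp_pos: [0.5899, -0.1263, 0.027]
ee_rot: [3.132, 0.217, 0.005]
ft_force: [-3.2, -0.6, 1.8]
finger_gap: 0.0397
t 19.70 x -28.13 y -0.66  Fx -3.27 Fy -0.15 Fz 1.80
```

```bash
D='from h import *
dk()'
python3 -m jog '1 0 0 0 0 0 0.53; 2 0 0 0 0 0 0.53' >/dev/null; python3 -c "$D"; python3 -m jog '1 0 0 0 0 0 0.53'>/dev/null; python3 -c "$D"; python3 -m jog '1 0 0 0 0 0 0.53'>/dev/null; python3 -c "$D"; python3 -m jog '1 0 0 0 0 0 0.53'>/dev/null; python3 -c "$D"; python3 -m jog '1 0 0 0 0 0 0.53'>/dev/null; python3 -c "$D"
```

```text
t 19.90 x -26.09 y -0.64  Fx -3.95 Fy -0.32 Fz 1.99
t 20.00 x -25.13 y -0.64  Fx -3.17 Fy -0.02 Fz 0.64
t 20.10 x -24.12 y -0.62  Fx -2.45 Fy 0.36 Fz 1.29
t 20.20 x -23.06 y -0.62  Fx -2.15 Fy -0.27 Fz 1.42
t 20.30 x -22.03 y -0.62  Fx -2.78 Fy 0.10 Fz 0.93
```

```bash
D='from h import *
dk()'
python3 -m jog '0.7 0 0 0 0 0 0.53'>/dev/null; python3 -c "$D"; python3 -m jog '0.7 0 0 0 0 0 0.53'>/dev/null; python3 -c "$D"; python3 -m jog '0.5 0 0 0 0 0 0.53'>/dev/null; python3 -c "$D"; python3 -m jog '0.5 0 0 0 0 0 0.53'>/dev/null; python3 -c "$D"
```

```text
t 20.40 x -21.20 y -0.59  Fx -2.07 Fy -0.73 Fz 1.61
t 20.50 x -20.42 y -0.63  Fx -2.64 Fy 1.01 Fz 1.21
t 20.60 x -19.86 y -0.62  Fx -2.43 Fy -0.20 Fz 1.39
t 20.70 x -19.33 y -0.61  Fx -2.82 Fy 0.59 Fz 1.53
```

```bash
D='from h import *
dk()'
python3 -m jog '0.5 0 0 0 0 0 0.53'>/dev/null; python3 -c "$D"; python3 -m jog '0.5 0 0 0 0 0 0.53'>/dev/null; python3 -c "$D"; python3 -m jog '0.4 0 0 0 0 0 0.53'>/dev/null; python3 -c "$D"
```

```text
t 20.80 x -18.76 y -0.59  Fx -2.69 Fy -0.24 Fz 1.02
t 20.90 x -18.25 y -0.58  Fx -3.28 Fy -0.28 Fz 1.35
t 21.00 x -17.86 y -0.58  Fx -2.96 Fy -0.18 Fz 1.85
```

```bash
D='from h import *
dk()'
python3 -m jog '0.4 0 0 0 0 0 0.53'>/dev/null; python3 -c "$D"; python3 -m jog '0.4 0 0 0 0 0 0.53'>/dev/null; python3 -c "$D"
```

```text
t 21.10 x -17.74 y -0.60  Fx -3.20 Fy 0.48 Fz 3.05
t 21.20 x -17.72 y -0.60  Fx -3.78 Fy -0.45 Fz 3.35
```

```bash
D='from h import *
dk();st()'
python3 -c "$D"; python3 -m jog '0.7 0 0 0 0 0 0.53'; python3 -c "$D"
```

```text
t 21.20 x -17.72 y -0.60  Fx -3.78 Fy -0.45 Fz 3.35
t 21.2 tcp [ 600.2 -124.8   27. ] phi -82.1 tilt [ 0.0018 -0.0022] F [-3.68 -0.95  3.35] gap 0.04008866600893064
time_s: 21.3
tcp_pos: [0.6004, -0.1248, 0.027]
ee_rot: [3.132, 0.216, 0.001]
ft_force: [-3.6, -0.1, 3.7]
finger_gap: 0.0398
t 21.30 x -17.53 y -0.61  Fx -3.63 Fy 0.40 Fz 3.74
t 21.3 tcp [ 600.4 -124.8   27. ] phi -82.11 tilt [ 0.0006 -0.0023] F [-3.65 -0.09  3.74] gap 0.039807579148746046
```

```bash
D='from h import *
dk()'
python3 -m jog '0.8 0 0 0 0 0 0.53'>/dev/null; python3 -c "$D"; python3 -m jog '0.8 0 0 0 0 0 0.53'>/dev/null; python3 -c "$D"
```

```text
t 21.40 x -17.41 y -0.62  Fx -5.83 Fy -0.37 Fz 3.08
t 21.50 x -17.31 y -0.60  Fx -5.79 Fy 0.05 Fz 4.23
```

```bash
D='from h import *
dk()'
python3 -m jog '0.5 0 0 0 0 0 0.53'>/dev/null; python3 -c "$D"; python3 -m jog '-1 0 0 0 0 0 0.53; -3 0 0 0 0 0 0.53; -7 0 0 0 0 0 0.53; -15 0 0 0 0 0 0.53; -30 0 0 0 0 0 0.53; -45 0 0 0 0 0 0.53; -50 0 0 0 0 0 0.53; -50 0 0 0 0 0 0.53'; python3 - <<'E'
from h import *
from workcell import vision
st();dk()
for n in("wrist",):
    d=vision.snapshot(n); cv2.imwrite(f"pics/{n}12.png",cv2.convertScaleAbs(d["image"][:,:,::-1],alpha=1.3)); np.savez(f"{n}12.npz",**d)
E
```

```text
t 21.60 x -17.36 y -0.62  Fx -5.12 Fy 0.08 Fz 3.62
time_s: 22.4
tcp_pos: [0.5506, -0.1318, 0.0274]
ee_rot: [3.132, 0.215, -0.006]
ft_force: [0.7, 0.4, -0.2]
finger_gap: 0.0402
t 22.4 tcp [ 550.6 -131.8   27.4] phi -82.14 tilt [-0.0036 -0.0024] F [ 0.74  0.43 -0.24] gap 0.04015760195912013
t 22.40 x -67.75 y -0.76  Fx 0.79 Fy 0.32 Fz -0.24
```

View pics/wrist12.png

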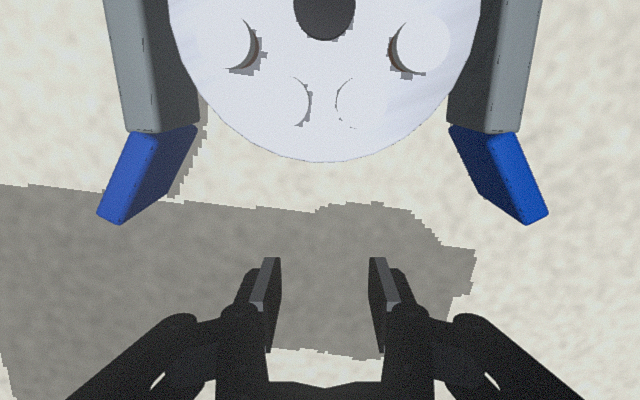

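```bash
python3 -m jog '0 0 -40 0 0 0 0.53; 0 0 -80 0 0 0 0.53; 0 0 -120 0 0 0 0.53; 0 0 -160 0 0 0 0.53; 20 0 -172 0 0 0 0.53; 50 0 -172 0 0 0 0.53; 71 0 -172 0 0 0 0.53; 71 0 -172 0 0 0 0.53; 71 0 -172 0 0 0 0.53; 71 0 -172 0 0 0 0.53'; python3 - <<'E'
from h import *
from workcell import vision
st();dk()
d=vision.snapshot("wrist"); cv2.imwrite("pics/wrist13.png",cv2.convertScaleAbs(d["image"][:,:,::-1],alpha=1.3)); np.savez("wrist13.npz",**d)
ey=np.array([-ex[1],ex[0]])
for f in("wrist9.npz","wrist13.npz"):
    e=dict(np.load(f)); hsv=cv2.cvtColor(e["image"],cv2.COLOR_RGB2HSV); v,u=np.mgrid[0:400,0:640]
    m=(cv2.inRange(hsv,(5,150,90),(20,255,255))>0)&(v<160)&(u>270)&(u<390)
    P=np.array([ray(e,a_,b_,.037)[:2] for a_,b_ in zip(u[m],v[m])])-O
    print(f,m.sum(),"plate x top edge/back & front", np.percentile(P@ex,[2,50,98])*1e3)
E
```

```text
time_s: 23.45
tcp_pos: [0.6218, -0.1216, 0.1991]
ee_rot: [3.132, 0.216, -0.006]
ft_force: [-0.1, 0.3, -0.1]
finger_gap: 0.0401
t 23.45 tcp [ 621.8 -121.6  199.1] phi -82.12 tilt [-0.0034 -0.0025] F [-0.05  0.35 -0.08] gap 0.04008438465812968
t 23.45 x 4.12 y -0.28  Fx -0.01 Fy 0.35 Fz -0.08
wrist9.npz 805 plate x top edge/back & front [85.37196495 89.06308978 92.06817446]
wrist13.npz 802 plate x top edge/back & front [85.73568171 89.42184345 92.47533278]
```

View pics/wrist13.png

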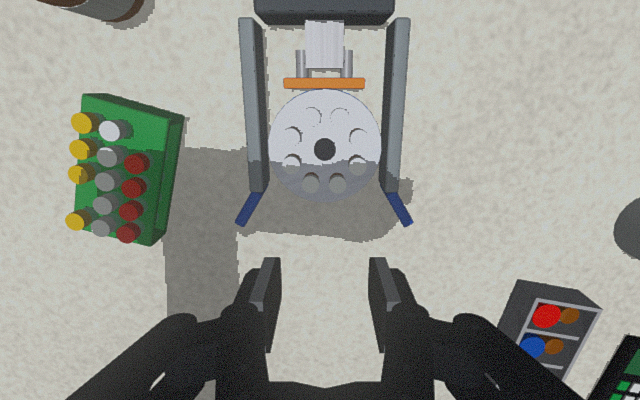

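```bash
python3 - <<'E'
from h import *
ey=np.array([-ex[1],ex[0]])
def edge(g,us,v0,v1,sgn):
    p=cv2.GaussianBlur(g,(0,0),1)[v0:v1,us[0]:us[1]].astype(float).mean(1); q=np.diff(p)*sgn; k=int(q.argmax()); w=q[max(k-3,0):k+4].clip(0); return v0+.5+(w*np.arange(max(k-3,0),max(k-3,0)+len(w))).sum()/w.sum()
for f in("wrist9.npz","wrist13.npz"):
    e=dict(np.load(f)); im=e["image"]; g=cv2.cvtColor(im,7); s=(im[...,0].astype(int)-im[...,2]).clip(0,255).astype(np.uint8)
    a1=edge(s,(290,360),70,82,1) ; c1=edge(g,(262,295),5,40,1)
    b1=edge(g,(245,255),8,25,1); b2=edge(g,(400,408),8,25,1)
    print(f,"plate back row",a1,"block front row",c1,"cheek ends",b1,b2,"gap",c1-a1,
     "x plate back",(ray(e,325,a1,.037)[:2]-O)@ex*1e3,"cheek end",(ray(e,325,(b1+b2)/2,.04)[:2]-O)@ex*1e3,"block",(ray(e,325,c1,0.05)[:2]-O)@ex*1e3)
e=dict(np.load("wrist13.npz")); c=ray(e,325,149,.0404)[:2]-O; print("drum",c@ex*1e3,c@ey*1e3)
X=[]
K,R,t=e["intrinsics"],e["R"],e["t"]; v,u=np.mgrid[0:400,0:640]; Z=e["z_map"]
X=((np.stack([u,v,np.ones_like(u)],-1)@np.linalg.inv(K).T)*Z[...,None]-t)@R
m=(abs(X[...,2]-.04)<.003)&(v>30)&(v<185)
l=X[m&(u>235)&(u<264)].mean(0)[:2]-O; r=X[m&(u>388)&(u<415)].mean(0)[:2]-O; print("mid y now",(l@ey+r@ey)*500)
m=(abs(X[...,2]-.034)<.002)&(u>262)&(u<385)&(v>90)&(v<215); p=((X[m][:,:2]-O)@np.c_[ex,ey]*1e3).astype(np.float32); print(cv2.minEnclosingCircle(p),len(p))
E
```

```text
wrist9.npz plate back row 77.51390433815351 block front row 24.296068796068795 cheek ends 19.09375 19.086206896551722 gap -53.217835542084714 x plate back 92.40023982641618 cheek end 132.61506597120135 block 127.6721466694222
wrist13.npz plate back row 77.5016913319239 block front row 24.6668903803132 cheek ends 11.413043478260871 20.107843137254903 gap -52.834800951610696 x plate back 92.80343445086652 cheek end 135.2647861583797 block 127.8940914562048
drum 37.45879855633679 -1.0407790149909912
mid y now -0.2048317397329788
((25.496912002563477, 1.4740188121795654), 59.25258255004883) 7352
```

```bash
python3 -m jog '-30 0 0 0 0 0 0.53; -70 0 0 0 0 0 0.53; -71 0 0 0 0 0 0.53; -71 0 40 0 0 0 0.53; -71 0 85 0 0 0 0.53; -71 0 125 0 0 0 0.53; -71 0 150 0 0 0 0.53; -71 0 165 0 0 0 0.53; -71 0 172 0 0 0 0.53; -71 0 172 0 0 0 0.53'; python3 - <<'E'
from h import *
st();dk(); to(*(O+ex*-.025),.027,277.77)
E
```

```text
time_s: 24.5
tcp_pos: [0.5506, -0.1319, 0.027]
ee_rot: [3.132, 0.215, -0.007]
ft_force: [-0.5, 0.8, -0.7]
finger_gap: 0.0399
t 24.5 tcp [ 550.6 -131.9   27. ] phi -82.13 tilt [-0.0044 -0.0027] F [-0.48  0.75 -0.75] gap 0.03992757918300117
t 24.50 x -67.85 y -0.85  Fx -0.38 Fy 0.81 Fz -0.75
shift [42.9 -0.8 -0.2] turn [0.12 0.27 0.1 ]
```

```bash
python3 -m jog '10 -0.3 0 0 0.1 0 0.53; 20 -0.6 0 0.1 0.2 0 0.53; 30 -0.8 0 0.1 0.3 0.1 0.53; 38 -0.8 0 0.1 0.3 0.1 0.53; 43 -0.8 0 0.1 0.3 0.1 0.53; 46 -0.8 0 0.1 0.3 0.1 0.53; 47 -0.8 0 0.1 0.3 0.1 0.53; 47 -0.8 0 0.1 0.3 0.1 0.53'; python3 - <<'E'
from h import *
st();dk()
E
```

```text
time_s: 25.3
tcp_pos: [0.5968, -0.1246, 0.0267]
ee_rot: [3.134, 0.213, 0.0]
ft_force: [-0.2, 0.1, -0.7]
finger_gap: 0.0401
t 25.3 tcp [ 596.8 -124.6   26.7] phi -82.23 tilt [ 0.0002 -0.0002] F [-0.25  0.12 -0.67] gap 0.04009089806156498
t 25.30 x -21.01 y 0.05  Fx -0.23 Fy 0.16 Fz -0.67
```

```bash
D='from h import *
dk()'
python3 -m jog '1 0 0 0 0 0 0.53; 2 0 0 0 0 0 0.53'>/dev/null; python3 -c "$D"; python3 -m jog '0.6 0 0 0 0 0 0.53'>/dev/null; python3 -c "$D"; python3 -m jog '0.6 0 0 0 0 0 0.53'>/dev/null; python3 -c "$D"; python3 -m jog '0.5 0 0 0 0 0 0.53'>/dev/null; python3 -c "$D"
```

```text
t 25.50 x -19.24 y 0.05  Fx 0.25 Fy -0.50 Fz 0.20
t 25.60 x -18.65 y 0.00  Fx -0.68 Fy -0.17 Fz -0.32
t 25.70 x -18.08 y 0.00  Fx 0.15 Fy 0.28 Fz 0.43
t 25.80 x -17.81 y 0.01  Fx -0.59 Fy -0.23 Fz -0.12
```

```bash
D='from h import *
dk()'
python3 -m jog '0.7 0 0 0 0 0 0.53'>/dev/null; python3 -c "$D"; python3 -m jog '0.7 0 0 0 0 0 0.53'>/dev/null; python3 -c "$D"; python3 -m jog '0.7 0 0 0 0 0 0.53'>/dev/null; python3 -c "$D"
```

```text
t 25.90 x -17.69 y 0.00  Fx -2.36 Fy 0.14 Fz 1.17
t 26.00 x -17.63 y -0.04  Fx -0.80 Fy -0.61 Fz 1.60
t 26.10 x -17.56 y -0.12  Fx -2.20 Fy -0.24 Fz 2.61
```

```bash
D='from h import *
dk()'
python3 -m jog '0.9 0 0 0 0 0 0.53'>/dev/null; python3 -c "$D"; python3 -m jog '0.9 0 0 0 0 0 0.53'>/dev/null; python3 -c "$D"; python3 -m jog '0.9 0 0 0 0 0 0.53'>/dev/null; python3 -c "$D"
```

```text
t 26.20 x -17.49 y -0.14  Fx -2.77 Fy -0.44 Fz 2.77
t 26.30 x -17.42 y -0.21  Fx -3.77 Fy 0.12 Fz 2.21
t 26.40 x -17.37 y -0.21  Fx -3.88 Fy -0.62 Fz 2.72
```

```bash
D='from h import *
dk()'
python3 -m jog '1.1 0 0 0 0 0 0.53'>/dev/null; python3 -c "$D"; python3 -m jog '1.1 0 0 0 0 0 0.53'>/dev/null; python3 -c "$D"; python3 -m jog '1.1 0 0 0 0 0 0.53'>/dev/null; python3 -c "$D"
```

```text
t 26.50 x -17.34 y -0.23  Fx -5.34 Fy 0.09 Fz 4.50
t 26.60 x -17.29 y -0.23  Fx -5.49 Fy -0.07 Fz 4.65
t 26.70 x -17.29 y -0.23  Fx -5.67 Fy -0.22 Fz 4.56
```

```bash
D='from h import *
dk()'
python3 -m jog '1.4 0 0 0 0 0 0.53'>/dev/null; python3 -c "$D"; python3 -m jog '1.4 0 0 0 0 0 0.53'>/dev/null; python3 -c "$D"
```

```text
t 26.80 x -17.19 y -0.24  Fx -5.64 Fy -0.26 Fz 4.70
t 26.90 x -17.19 y -0.24  Fx -5.93 Fy 0.39 Fz 5.21
```

```bash
D='from h import *
dk()'
python3 -m jog '1.5 0 0 0 0 0 0.53'>/dev/null; python3 -c "$D"; python3 -m jog '1.5 0 0 0 0 0 0.53'>/dev/null; python3 -c "$D"
```

```text
t 27.00 x -17.15 y -0.25  Fx -5.91 Fy 0.50 Fz 5.99
t 27.10 x -17.16 y -0.24  Fx -5.17 Fy -0.55 Fz 6.41
```

```bash
D='from h import *
dk();st()'
python3 -m jog '0.8 0 -0.5 0 0 0 0.53'>/dev/null; python3 -c "$D"; python3 -m jog '0.8 0 -0.5 0 0 0 0.53'>/dev/null; python3 -c "$D"
```

```text
t 27.20 x -17.26 y -0.23  Fx -4.11 Fy -0.17 Fz -0.07
t 27.2 tcp [ 600.6 -124.4   26.5] phi -82.46 tilt [-0.0348 -0.0012] F [-4.05 -0.73 -0.07] gap 0.040467057888370524
t 27.30 x -17.10 y -0.16  Fx -3.45 Fy 0.79 Fz 0.16
t 27.3 tcp [ 600.8 -124.3   26.6] phi -82.48 tilt [-0.0363 -0.001 ] F [-3.52  0.32  0.16] gap 0.040023934175923384
```

```bash
python3 -c "
from h import *
to(*(O+ex*-.0170),.0268,277.77)"
```

```text
shift [ 0.1 -0.2 -0.2] turn [-0.22  2.07 -0.25]
```

```bash
D='from h import *
dk();st();to(*(O+ex*-.0170),.0268,277.77)'
python3 -m jog '0 0 -0.2 -0.1 0.7 -0.1 0.53'>/dev/null; python3 -c "$D"; python3 -m jog '0 0 -0.2 -0.1 0.7 -0.1 0.53'>/dev/null; python3 -c "$D"
```

```text
t 27.40 x -16.86 y -0.17  Fx -2.41 Fy -0.68 Fz 0.59
t 27.4 tcp [ 601.  -124.3   26.4] phi -82.37 tilt [-0.0235 -0.0011] F [-2.3  -1.    0.59] gap 0.040256296905710705
shift [-0.1 -0.2 -0.4] turn [-0.12  1.34 -0.14]
t 27.50 x -16.82 y -0.17  Fx -3.69 Fy -0.82 Fz -0.13
t 27.5 tcp [ 601.  -124.3   26.3] phi -82.28 tilt [-0.0102 -0.0011] F [-3.55 -1.31 -0.13] gap 0.04029103075889547
shift [-0.2 -0.2 -0.5] turn [-0.01  0.59 -0.05]
```

```bash
D='from h import *
dk();st()'
python3 -m jog '0.2 0 -0.3 0 0.6 0 0.53'>/dev/null; python3 -c "$D"; python3 -m jog '0.4 0 -0.2 0 0.2 0 0.53'>/dev/null; python3 -c "$D"
```

```text
t 27.60 x -16.85 y -0.16  Fx -3.88 Fy -2.11 Fz -1.04
t 27.6 tcp [ 601.  -124.3   26.3] phi -82.28 tilt [0.0007 0.0004] F [-3.56 -2.61 -1.04] gap 0.04007542398361601
t 27.70 x -16.84 y -0.12  Fx -3.79 Fy -1.57 Fz -1.40
t 27.7 tcp [ 601.  -124.3   26.3] phi -82.3 tilt [0.0042 0.001 ] F [-3.54 -2.07 -1.4 ] gap 0.039923176726728696
```

```bash
D='from h import *
dk();st()'
python3 -m jog '0.7 0 0 0 0 0 0.53'>/dev/null; python3 -c "$D"; python3 -m jog '0.7 0 0 0 0 0 0.53'>/dev/null; python3 -c "$D"
```

```text
t 27.80 x -16.81 y -0.15  Fx -4.88 Fy -1.16 Fz 1.66
t 27.8 tcp [ 601.  -124.3   26.1] phi -82.31 tilt [0.003 0.001] F [-4.68 -1.81  1.66] gap 0.040143739477920874
t 27.90 x -16.78 y -0.16  Fx -5.90 Fy 0.74 Fz 2.28
t 27.9 tcp [ 601.1 -124.3   26. ] phi -82.33 tilt [0.0013 0.001 ] F [-5.95 -0.07  2.28] gap 0.04012899076526018
```

```bash
python3 -m jog '-1 0 0 0 0 0 0.53; -3 0 0 0 0 0 0.53; -7 0 0 0 0 0 0.53; -15 0 0 0 0 0 0.53; -30 0 0 0 0 0 0.53; -45 0 0 0 0 0 0.53; -50 0 0 0 0 0 0.53; -50 0 -30 0 0 0 0.53; -50 0 -70 0 0 0 0.53; -50 0 -110 0 0 0 0.53'; python3 -c "
from h import *
dk();st();to(.6213,-.1203,.1986,277.83)"
```

```text
time_s: 28.9
tcp_pos: [0.5515, -0.1311, 0.1373]
ee_rot: [-3.134, -0.211, -0.003]
ft_force: [0.7, 0.4, -0.0]
finger_gap: 0.0396
t 28.90 x -66.76 y -0.18  Fx 0.70 Fy 0.29 Fz -0.00
t 28.9 tcp [ 551.5 -131.1  137.3] phi -82.3 tilt [0.0016 0.0007] F [ 0.66  0.39 -0.  ] gap 0.03964499205090173
shift [ 70.7  -1.3 -61.2] turn [-0.03 -0.09 -0.13]
```

```bash
python3 -m jog '0 0 -40 0 0 0 0.53; 20 -1 -61 0 0 0 0.53; 60 -1 -61 0 0 0 0.53; 71 -1 -61 0 0 0 0.53; 71 -1 -61 0 0 0 0.53; 71 -1 -61 0 0 0 0.53'; python3 - <<'E'
from h import *
from workcell import vision
st()
d=vision.snapshot("wrist"); cv2.imwrite("pics/wrist14.png",cv2.convertScaleAbs(d["image"][:,:,::-1],alpha=1.3)); np.savez("wrist14.npz",**d)
d2=vision.snapshot("top"); cv2.imwrite("pics/top14.png",cv2.convertScaleAbs(d2["image"][:,:,::-1],alpha=1.3))
ey=np.array([-ex[1],ex[0]])
for f in("wrist9.npz","wrist13.npz","wrist14.npz"):
    e=dict(np.load(f)); hsv=cv2.cvtColor(e["image"],cv2.COLOR_RGB2HSV); v,u=np.mgrid[0:400,0:640]
    m=(cv2.inRange(hsv,(5,150,90),(20,255,255))>0)&(v<160)&(u>270)&(u<390)
    P=np.array([ray(e,a_,b_,.037)[:2] for a_,b_ in zip(u[m],v[m])])-O
    # fixed reference: blue flares
    b=(cv2.inRange(hsv,(108,120,30),(130,255,255))>0)&(v>170)&(v<240)&(u>225)&(u<425)
    Q=np.array([ray(e,a_,b_,.04)[:2] for a_,b_ in zip(u[b],v[b])])-O
    print(f,m.sum(),"plate",(P@ex).mean()*1e3,"flares",b.sum(),(Q@ex).mean()*1e3,"diff",((P@ex).mean()-(Q@ex).mean())*1e3)
E
```

```text
time_s: 29.5
tcp_pos: [0.6207, -0.1206, 0.1974]
ee_rot: [-3.134, -0.211, 0.001]
ft_force: [0.4, 0.2, -0.0]
finger_gap: 0.0405
t 29.5 tcp [ 620.7 -120.6  197.4] phi -82.31 tilt [-0.0005  0.0009] F [ 0.37  0.2  -0.03] gap 0.04048178046070683
wrist9.npz 805 plate 88.72657084463737 flares 691 -14.743878797813913 diff 103.47044964245129
wrist13.npz 802 plate 89.11627206249389 flares 672 -14.803268008309765 diff 103.91954007080366
wrist14.npz 776 plate 89.28795440664405 flares 691 -14.913912017338568 diff 104.20186642398261
```

View pics/wrist14.png

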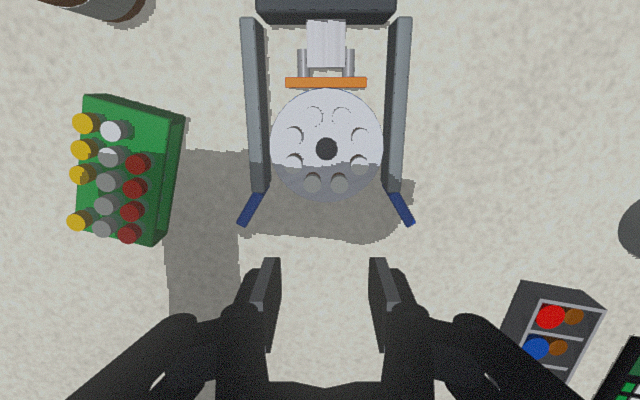

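View pics/top14.png

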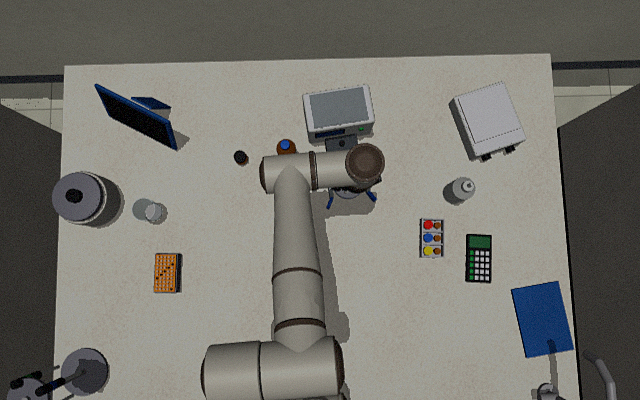

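The plate has moved in about 0.7 mm relative to the fixed flares, which is about 2 N. The drum is centred, the bystanders are where they started, and the gripper is clear. I'm handing the job in.

```bash
python3 -c "
from workcell import manip
print(manip.close_job())"
```

```text
the job is handed in; nothing more can be done
None
```

The carousel is in the dock, resting against the orange stop plate, and the job is handed in after about 29.6 s of the 67 s allowed. I pushed it with the 40 mm fork on the robot's side of the green rack, then along the dock's middle line to the plate.

**Pressing:** I pressed twice, because the tool had slowly tilted by up to 2° and made the first force readings hard to trust. With the tool upright again, I stopped at 5.9 N of push, about 3 N more than the sliding took (2.8 N).

**Last checks:**
- **Plate:** after I let go, the wrist view showed the plate about 0.7 mm in, measured against the fixed flares. That suggests about 2 N still pressing. It is a sub-pixel estimate, and the first press showed only 0.2–0.4 mm.
- **Carousel:** it looks upright and sits about 37 mm past the mouth, within about 1 mm of the middle line. I measured this position after the first press and only checked the final one by eye.
- **Bystanders and obstacles:** the top and wrist views showed nothing else moved. The arm hid part of the dock in the top view. No wrist reading suggested a touch on an obstacle.
- **Gripper:** it ended about 18 cm above the bench, touching nothing.

**Unexplained readings:** during the presses I saw up to 6.4 N of vertical force (probably from the tilt), and briefly 2 N sideways in the second. Both were gone after release.

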